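# Fit the pull handle and hold the spring jaw open at the green band

### The job

Open the spring-closed wheel clamp so that a colleague can lay a wheel between its jaws: push the loose orange pull handle fully down onto the square shaft of the blue jaw while the jaw is still shut, then pull the jaw open by that handle until its red pointer stands on the green band of the scale. The job finishes while you are still gripping the handle and holding the jaw there against its spring: do not let go. Leave the other things on the table alone.

Things in the scene. Friction and masses are not known exactly. Their poses are not given: they have to be found in the camera images.
- handle: Loose pull handle, about 0.12 kg, standing upright on its dark steel hub. Origin: centre of its underside; z up, x along the grip. Hub 26 x 26 mm, 27 mm high, with a 14 x 14 mm square bore (sides along the handle's x and y), open below, 27 mm deep. Above the hub, from 27 to 52 mm height, the orange grip bar. Every quarter turn fits the shaft.
- handle_grip (a point): Centre of the handle's orange grip bar, 39 mm above the handle's underside: bar 74 mm long (handle x), 26 mm thick (handle y), 25 mm high, centred over the hub. Grip it across the 26 mm flats, fingers closing along the handle's y; the hub below is equally thick.
- jig: Wheel clamp fixed to the table; place and yaw vary. Origin: centre of the underside of its base plate (200 x 90 x 12 mm). Grey fixed jaw at the +x end (58 mm high), spring barrel and rod behind it to x = +150 mm, two guide rods along x, grey end block at -x (40 mm high), scale ledge along +y (12 mm high, out to y = 69 mm). The blue jaw slides along the jig's x and opens to -x, to the robot's side.
- slide (a joint): Opening of the blue jaw in m: 0 shut (as it starts), 0.075 at the end stop; growing moves the jaw along the jig's -x. A spring always pushes it shut: about 3 N at 0 rising by 60 N/m to 7.5 N at the end stop, plus slight friction; let go, it runs shut.
- shaft_seat (a point): Foot of the square shaft on the blue jaw's flat top, 46 mm above the table; moves with the jaw (46 mm long in x, 80 mm wide); axes parallel to the jig's. Shaft upright, 12 x 12 mm, sides along the jig's x and y, square for 18 mm, then a 6 mm round cone. With the handle fully down, its underside lies on the jaw top here.
- shaft_tip (a point): Top of the shaft's cone, 24 mm above shaft_seat (70 mm above the table), 7 mm in diameter there.
- pointer (a point): Tip region of the red pointer, 3 mm wide in x, which sticks out from the blue jaw's +y side over the scale ledge and moves with the jaw (18 mm above the table); same x along the jig as the shaft.
- band_mid (a point): Middle of the top of the green band, a clip 10 mm long along the jig's x and 22 mm wide, on the scale ledge; axes parallel to the jig's. Its place along the scale varies, at 35 to 65 mm of jaw opening. The pointer is on the band when it has the same x along the jig, within 6 mm.
- wheel_1: White spare conveyor wheel, 30 mm diameter, 27 mm high; bystander, leave alone. Origin: centre of underside.
- wheel_2: The same, a second white spare wheel; bystander.
- label_roll: White label roll, 68 mm diameter, 40 mm high; bystander. Origin: centre of underside.
- cutter: Yellow box cutter, 20 x 150 x 12 mm; bystander. Origin: centre of underside.
- test_wand: Green test wand, 18 x 105 x 9 mm, lying flat; bystander. Origin: centre of underside.
There are look-alikes about, which are no part of the job. There is more than one size of the handle; the job needs the largest.

How it is judged:
On the way, in this order (a step that is already met when the one before it is completed fails the run):
1. the handle is fully down on the square shaft while the jaw is still shut (horizontal distance between handle and shaft_seat below 0.004 m and z of handle in the frame of shaft_seat below 0.004 m and angle between handle's own z axis and vertical below 0.12 rad and (angle between the x axis of handle and the x axis of shaft_seat, either way round below 0.2 rad or angle between the x axis of handle and the y axis of shaft_seat, either way round below 0.2 rad) and value of joint slide below 0.012 m), for 0.1 s.
2. the jaw is pulled open by the handle until the pointer is on the green band (horizontal distance between handle and shaft_seat below 0.004 m and z of handle in the frame of shaft_seat below 0.004 m and angle between handle's own z axis and vertical below 0.12 rad and (angle between the x axis of handle and the x axis of shaft_seat, either way round below 0.2 rad or angle between the x axis of handle and the y axis of shaft_seat, either way round below 0.2 rad) and contact force between the fingers and handle above 3 N and x of pointer in the frame of band_mid between -0.006 and 0.006 m), for 0.3 s.
At the end, for the whole second after the job is handed in: The handle is fully down on the square shaft (within 4 mm of the seat in height and sideways, upright within 0.12 rad, square with the shaft within 0.2 rad), the fingers still grip it (over 3 N), and the jaw stands still with its pointer within 6 mm of the middle of the green band (all of step 2 and velocity of joint slide between -0.02 and 0.02 m/s); the arm keeps its last pose, push and grip.
It fails at once if a bystander is moved by more than 25 mm (distance of any of wheel_1, wheel_2, label_roll, cutter, test_wand from where it was at the start of the episode above 0.025 m).
It also fails if it takes over 38 s, if anything falls off the work surface, if the arm or the gripper's body presses on something with over 40 N, if the wrist force passes 120 N, or if a joint passes its speed limit or range.

### The arm

A 6-joint arm with a two-finger parallel gripper is mounted at the origin on a cart in front of the work surface, level with it; the furniture and walls round the work are solid. World frame = base frame: x ahead of the robot, y to its left, z up, the work surface at z = 0. Lengths are in m, angles in rad, forces in N, time in s.
With the tool pointing down it reaches from about 0.275 to 0.775 m from the base axis. Payload 14.6 kg.
Tool frame: the origin (TCP) lies between the finger pads; the fingertips stand arm.tip_reach ahead of it and the grasp point (between the pads) lies 11 mm behind it (arm.tip_reach is the distance from the TCP to the fingertips, in m); z points along the fingers, y is the direction in which the jaws open and shut (so a half turn about z gives the same grasp; the last joint's range is limited). The gripper opens to 85 mm and grips with 20 to 120 N. Pads are 22 mm wide; open, the fingers measure 114 mm over their backs; the gripper's body (76 mm by 85 mm) begins 54 mm behind the grasp point. The pads swing forward as they close: fully open they stand 13 mm farther back than shut.
Start: joints at [-1.329, 0.263, -0.048, 1.259, 0, 1.415], TCP at [0.203, -0.484, 0.239] pointing down, gripper open.
Joint ranges: [-2.65, 2.65], [-0.89, 1.7], [-1.18, 1.37], [-2.13, 2.11], [-1.35, 1.29], [-3.14, 3.14]. Speed limits (rad/s): [1.89, 1.89, 2.57, 2.79, 3.14, 3.14].

### API

Orientations are given as a 3x3 rotation matrix whose columns are the frame's x, y, z axes.
In Python, from bench import arm, eyes gives the robot as it stands.
- The arm moves only by the tool move_arm, never from a script. Its argument "plan" is a list of rows, each a list of 5 numbers: the shift along the tool's x, y, z in m, then the turn about the tool's z in degrees, then the opening, from -1 (shut) to 1 (fully open), so that 0 is half open. In form: [[tx, ty, tz, spin, fingers], ...]. A call has 1 to 20 rows; each row is the pose to reach, as a shift and turn from the pose measured when the call began, along the tool's axes at that moment; what a row does not reach only later rows make up. A row lasts 1/10 s, in which the tool goes at most 50 mm and 8.59 degrees, less where a joint would pass 70% of its speed; a pose out of reach is approached as far as the arm can. A call with a gripper value outside its range is refused whole. The fingers move at their own pace and stop on an object; "newtons" is the grip in N (left out, the last holds). Time passes only in rows, so rows that repeat a pose let the fingers close. It gives the time, the measured TCP pose, the force and the opening at its end, in the units of the state.
- arm.read_state(): the state, without advancing time (a new reading comes with each control period).
- eyes.camera(name): name is "scene" or "top" or "wrist"; returns the picture (480x640x3 uint8, red, green, blue); there is no depth.
- eyes.camera_info(name): a dict with "vertical_fov" (degrees; the focal length in pixels is half the picture's height over the tangent of half this angle, whatever the lens; pixels are square), "cx", "cy" (the principal point, pixels), "world_from_camera" (4x4, takes a point from camera to world coordinates); the wrist camera has in their place "mount" (4x4, takes a point from camera to tool coordinates, whose origin is the TCP and whose axes are the flange's). Camera axes: x right, y down, z forward; pixel columns grow to the right and rows downward; lengths in m; the calibration is good to about 2 mm. A picture is of the moment at which its call begins: read the wrist's pose just before it. camera_info takes no time and is no camera call.
- arm.hand_in(): hands the job in, once; it reports no verdict.
The state is a dict: "time_s": time; "joint_positions": joint angles; "joint_velocities": joint speeds; "tau": joint torques, N m; "tcp_pos": TCP position; "orientation": TCP orientation; "contact_force": force on the tool from outside, world axes, zero at the start; "torque": the same for the moment, N m; "width": finger opening in m.
Only numpy, scipy, OpenCV 4.12 (cv2) and the standard library are available. Lean on these libraries where they do the work, as an engineer would, in place of code of your own. Each camera call takes 0.05 s, during which the arm holds its last target. There are 200 camera calls.

## Working session

There is one attempt and no reset: what is moved stays moved. The work goes in short steps, Python scripts to look and compute and a tool call to move; the robot and the scene stay as the last step left them, time stands still between calls to the robot, and variables do not carry over. Pictures are saved under pics/ and viewed, about 8 in all and at most 12, crops included, and the job is handed in when it is done.

Besides the shell and the picture viewer there is one more tool, called after "Call:" by a JSON object that holds its "name" and its "arguments", one argument or row to a line. move_arm: Moves the arm, as the interface text tells. Its arguments: {"type":"object","properties":{"plan":{"type":"array"},"newtons":{"type":"number"}},"required":["plan"]}

```bash
mkdir -p pics; ls; python3 - <<'E'
from bench import arm, eyes
import cv2,numpy as np
np.set_printoptions(precision=4,suppress=True)
print(arm.read_state(), arm.tip_reach)
for n in("top","scene","wrist"):
    print(n,eyes.camera_info(n))
    if n!="wrist": cv2.imwrite(f"pics/{n}0.png",eyes.camera(n)[:,:,::-1])
E
```

```text
pics
{'time_s': 0.0, 'joint_positions': array([-1.3293,  0.2635, -0.0489,  1.2594,  0.    ,  1.4155]), 'joint_velocities': array([-0.0003, -0.0002,  0.0013, -0.0008,  0.0001, -0.003 ]), 'tau': array([ -0.0016, -63.7607,  38.4568,   0.0138,   0.0001,  -0.    ]), 'tcp_pos': array([ 0.2028, -0.4839,  0.2388]), 'orientation': array([[ 0.9223,  0.3865, -0.0002],
       [ 0.3865, -0.9223,  0.001 ],
       [ 0.0002, -0.001 , -1.    ]]), 'contact_force': array([ 0.2075,  0.2354, -0.6061]), 'torque': array([0.0463, 0.0496, 0.0156]), 'width': 0.08523620207198615} 0.008
top {'vertical_fov': 46.320257170520314, 'cx': 323.1202082839571, 'cy': 243.13882469261583, 'world_from_camera': array([[-0.0063, -0.9902,  0.1398,  0.3947],
       [-0.9997,  0.0094,  0.0212, -0.1138],
       [-0.0223, -0.1396, -0.99  ,  1.2453],
       [ 0.    ,  0.    ,  0.    ,  1.    ]])}
scene {'vertical_fov': 42.25015371543342, 'cx': 327.7612010520077, 'cy': 248.0916674545905, 'world_from_camera': array([[ 0.8078, -0.2981,  0.5085, -0.191 ],
       [-0.5892, -0.4316,  0.683 , -1.109 ],
       [ 0.0158, -0.8514, -0.5243,  0.8457],
       [ 0.    ,  0.    ,  0.    ,  1.    ]])}
wrist {'vertical_fov': 66.96160420913871, 'cx': 318.5526906168348, 'cy': 238.98386943786136, 'mount': array([[-0.0003, -0.9492, -0.3146,  0.0822],
       [ 1.    , -0.0002, -0.0003, -0.0008],
       [ 0.0002, -0.3146,  0.9492, -0.1352],
       [ 0.    ,  0.    ,  0.    ,  1.    ]])}
```

View pics/top0.png

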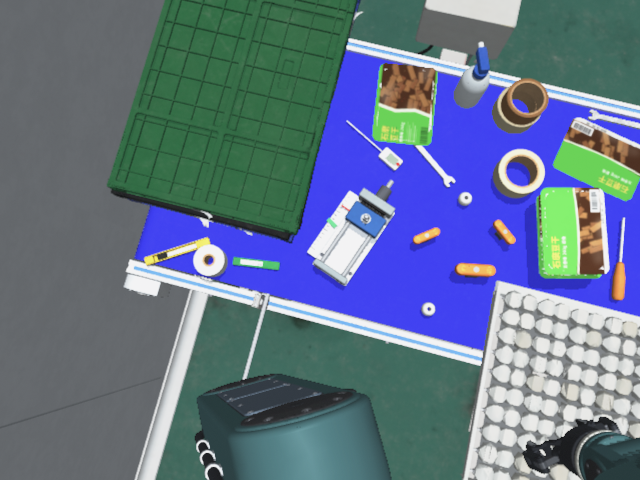

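View pics/scene0.png

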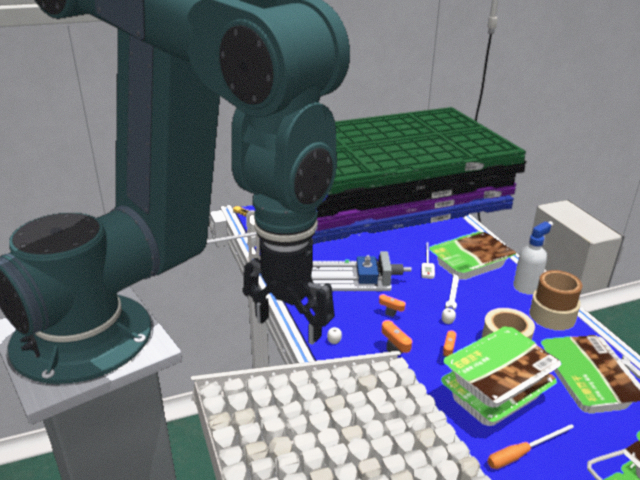

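Top view: the largest handle is at (476,269), with smaller look-alikes at (427,236) and (504,232). The jig's shaft is near (366,218), the red pointer and green band near (335,220), and the jig's +x points to the upper right.

```bash
cat > h.py <<'E'
from bench import arm, eyes
import cv2,numpy as np
np.set_printoptions(precision=4,suppress=True)
def cam(n):
    i=eyes.camera_info(n); f=240/np.tan(np.radians(i["vertical_fov"])/2)
    if n=="wrist":
        s=arm.read_state(); T=np.eye(4); T[:3,:3]=s["orientation"]; T[:3,3]=s["tcp_pos"]; T=T@i["mount"]
    else: T=i["world_from_camera"]
    return f,i["cx"],i["cy"],T
def cast(c,px,z):
    f,cx,cy,T=c; d=T[:3,:3]@np.array([(px[0]-cx)/f,(px[1]-cy)/f,1]); o=T[:3,3]
    return o+d*(z-o[2])/d[2]
def proj(c,p):
    f,cx,cy,T=c; q=T[:3,:3].T@(np.array(p)-T[:3,3]); return np.array([cx+f*q[0]/q[2],cy+f*q[1]/q[2]])
def blobs(bgr,lo,hi,amin=15):
    hsv=cv2.cvtColor(bgr,cv2.COLOR_BGR2HSV); m=cv2.inRange(hsv,lo,hi)
    cs,_=cv2.findContours(m,cv2.RETR_EXTERNAL,cv2.CHAIN_APPROX_NONE)
    return sorted([c for c in cs if cv2.contourArea(c)>=amin],key=cv2.contourArea,reverse=True)
E
python3 - <<'E'
from h import *
im=cv2.imread("pics/top0.png"); c=cam("top")
for nm,lo,hi,z in(("orange",(5,130,120),(18,255,255),.052),("green",(45,100,80),(85,255,255),.013),("red",(0,120,90),(4,255,255),.018),("jaw",(100,100,30),(115,255,190),.046)):
    for b in blobs(im,lo,hi,8):
        r=cv2.minAreaRect(b); x,y=r[0]
        if 290<x<530 and 160<y<310:
            bx=np.array([cast(c,p,z) for p in cv2.boxPoints(r)])
            print(nm,r,cast(c,r[0],z)[:2],np.linalg.norm(bx[1]-bx[0]),np.linalg.norm(bx[2]-bx[1]),np.degrees(np.arctan2(*(bx[1]-bx[0])[1::-1])),np.degrees(np.arctan2(*(bx[2]-bx[1])[1::-1])))
cv2.imwrite("pics/c1.png",cv2.resize(im[165:295,295:515],None,fx=3.6,fy=3.6,interpolation=cv2.INTER_CUBIC))
E
```

```text
orange ((474.9295654296875, 270.1624450683594), (38.29336929321289, 10.374902725219727), 3.4682295322418213) [ 0.5023 -0.41  ] 0.02215493804438661 0.08068908909364551 -5.674208919403668 -94.00326192274444
orange ((503.8171081542969, 231.64637756347656), (27.64275550842285, 8.277210235595703), 51.34019088745117) [ 0.5844 -0.475 ] 0.018135502889049672 0.058304371273968904 -52.18239773234322 -143.9990740209279
orange ((426.1298522949219, 236.56922912597656), (7.570201873779297, 27.119625091552734), 73.0724868774414) [ 0.5754 -0.3092] 0.058392453418544744 0.016303998140607612 -73.485708123379 -165.2394832963997
orange ((475.4248352050781, 265.1283264160156), (29.068803787231445, 2.7272791862487793), 3.814074993133545) [ 0.513  -0.4115] 0.005838404346253533 0.061256107676473194 -6.0812861428864835 -94.35823720004689
green ((330.7176513671875, 222.67059326171875), (9.328009605407715, 3.4708871841430664), 49.39870071411133) [ 0.6147 -0.1047] 0.0077880138086306 0.021005302459506037 -49.475301575797644 -140.36613676268325
jaw ((364.69232177734375, 219.46151733398438), (36.055511474609375, 19.969207763671875), 33.690067291259766) [ 0.6151 -0.1786] 0.044031383461709116 0.0784231694334741 -33.89042204144259 -124.95831167848853
jaw ((371.51141357421875, 210.482421875), (27.45903205871582, 1.1738214492797852), 33.02386474609375) [ 0.6347 -0.1938] 0.0025972987895942433 0.05972102760769786 -33.285266102079866 -124.30098821292975
```

View pics/c1.png

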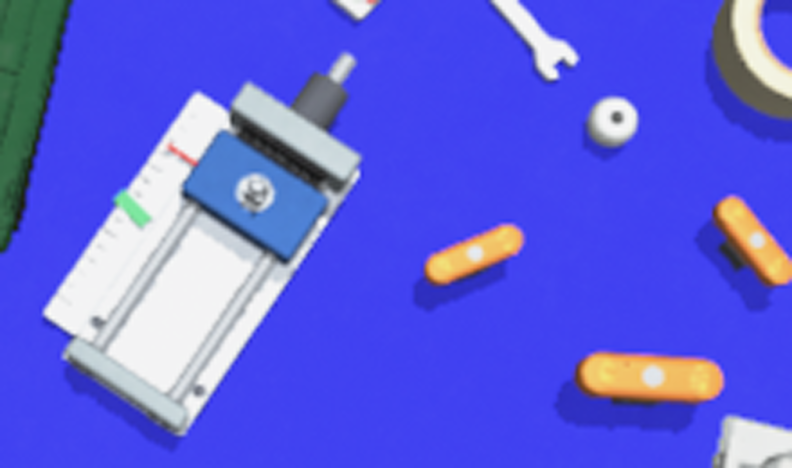

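The crop shows white dots at the handle's centre, about (476.1,269.4), and at the shaft tip, about (365.8,218.3). The pointer is up the scale from the band. I'll measure these and work out the first shift.

```bash
cat >> h.py <<'E'
def shift(target,heading):
    s=arm.read_state(); R=s["orientation"]; h0=np.degrees(np.arctan2(R[1,0],R[0,0]))
    return R.T@(np.array(target)-s["tcp_pos"]), (h0-heading+180)%360-180
E
python3 - <<'E'
from h import *
c=cam("top")
P=lambda u,v:(295+(u+.5)/3.6-.5,165+(v+.5)/3.6-.5)
h=cast(c,P(652,376),.052); print("handle",h,"shaft",cast(c,P(255,192),.07))
print("pointer",cast(c,P(170,147),.018),"band",cast(c,P(132,209),.013))
# scale ledge edge outer (198,93)-(44,316) at z .012
a,b=cast(c,P(198,93),.012),cast(c,P(44,316),.012); print("ledge",a,b,np.degrees(np.arctan2(*(a-b)[1::-1])))
print(shift([h[0],h[1],.2],86))
E
```

```text
handle [ 0.5046 -0.4118  0.052 ] shaft [ 0.6139 -0.179   0.07  ]
pointer [ 0.6524 -0.1299  0.018 ] band [ 0.6146 -0.106   0.013 ]
ledge [ 0.6879 -0.1478  0.012 ] [ 0.5484 -0.0512  0.012 ] -34.70587627941403
(array([0.3062, 0.0501, 0.0389]), np.float64(-63.26492237731023))
```

Call:
{"name": "move_arm", "arguments": {
  "plan": [
    [0.04,0.007,0,-8,1],
    [0.08,0.014,0,-16,1],
    [0.12,0.02,0.005,-24,1],
    [0.16,0.027,0.01,-32,1],
    [0.2,0.034,0.015,-40,1],
    [0.24,0.04,0.02,-48,1],
    [0.28,0.046,0.03,-56,1],
    [0.306,0.05,0.039,-63,1],
    [0.306,0.05,0.039,-63,1],
    [0.306,0.05,0.039,-63,1],
    [0.306,0.05,0.039,-63,1]
  ]
}}

```text
time_s: 1.2
tcp_pos: [0.5037, -0.4121, 0.2001]
orientation: [[0.076, 0.997, -0.0], [0.997, -0.076, 0.001], [0.001, -0.0, -1.0]]
contact_force: [-0.4, -0.1, 0.6]
width: 0.0854
```

```bash
python3 - <<'E'
from h import *
c=cam("wrist"); im=eyes.camera("wrist")[:,:,::-1].copy(); cv2.imwrite("pics/w1.png",im)
s=arm.read_state(); print(s["time_s"],s["tcp_pos"],s["joint_positions"])
for b in blobs(im,(5,110,100),(22,255,255),300):
    r=cv2.minAreaRect(b); bx=np.array([cast(c,p,.052) for p in cv2.boxPoints(r)])
    print(r,bx.mean(0)[:2],[ (np.linalg.norm(d),np.degrees(np.arctan2(d[1],d[0]))) for d in (bx[1]-bx[0],bx[2]-bx[1])])
E
```

```text
1.25 [ 0.5036 -0.4123  0.2003] [-0.8113  0.4959  0.2145  1.2899  0.0003  0.8361]
((320.5, 219.5), (97.0, 29.0), 90.0) [ 0.5063 -0.409 ] [(np.float64(0.0224628921229742), np.float64(-4.404017545526784)), (np.float64(0.08130335618158355), np.float64(-93.58461420543878))]
((410.2709045410156, 82.39706420898438), (83.79399871826172, 24.379154205322266), 69.19320678710938) [ 0.5788 -0.3112] [(np.float64(0.01646239290457921), np.float64(14.763592542596509)), (np.float64(0.05783452987914515), np.float64(-67.69561926458297))]
((418.1366271972656, 284.1884765625), (17.10301971435547, 67.64295196533203), 54.05788803100586) [ 0.5852 -0.4714] [(np.float64(0.05721091189806293), np.float64(35.8243258886649)), (np.float64(0.01596880822214823), np.float64(-56.36351168927155))]
```

View pics/w1.png

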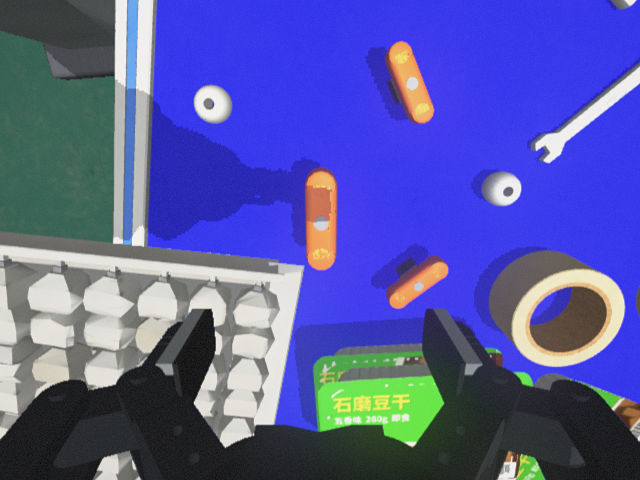

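The handle is at (320,220) and its long axis runs vertically in the image, so the heading is right. The egg tray corner at about (302,266) is close, so I'll triangulate it and the dots.

```bash
cat >> h.py <<'E'
def tri(*obs):
    A=np.zeros((3,3));b=np.zeros(3);L=[]
    for c,px in obs:
        f,cx,cy,T=c; d=T[:3,:3]@np.array([(px[0]-cx)/f,(px[1]-cy)/f,1]); d/=np.linalg.norm(d); M=np.eye(3)-np.outer(d,d); A+=M;b+=M@T[:3,3];L.append((M,T[:3,3]))
    p=np.linalg.solve(A,b); return p,[np.linalg.norm(M@(p-o)) for M,o in L]
E
python3 - <<'E'
from h import *
t,w,s=cam("top"),cam("wrist"),cam("scene")
print("tray corner",tri((t,(497,283)),(w,(303,266))), tri((t,(497,283)),(s,(402,357))))
im=cv2.imread("pics/w1.png"); g=im[195:245,300:342]; 
m=cv2.inRange(cv2.cvtColor(g,cv2.COLOR_BGR2HSV),(0,0,110),(179,90,255)); ys,xs=np.nonzero(m); u,v=xs.mean()+300,ys.mean()+195; print(u,v,len(xs),xs.min(),xs.max(),ys.min(),ys.max())
print("dot",cast(w,(u,v),.052),tri((t,(476.0,269.4)),(w,(u,v))))
E
```

```text
tray corner (array([ 0.4812, -0.4803, -0.0321]), [np.float64(0.0013541700906718013), np.float64(0.0013541700906717364)]) (array([ 0.4762, -0.4604,  0.0344]), [np.float64(0.0003837721076107664), np.float64(0.0003837721076109446)])
320.70520231213874 222.95953757225433 173 14 28 21 35
dot [ 0.5063 -0.4104  0.052 ] (array([ 0.5061, -0.4181,  0.0265]), [np.float64(0.0005501844158641083), np.float64(0.0005501844158640546)])
```

Call:
{"name": "move_arm", "arguments": {
  "plan": [
    [0.001,0.0024,0.04,0,1],
    [0.0015,0.0024,0.08,0,1],
    [0.0015,0.0024,0.115,0,1],
    [0.0015,0.0024,0.145,0,1],
    [0.0015,0.0024,0.165,0,1],
    [0.0015,0.0024,0.171,0,1],
    [0.0015,0.0024,0.171,0,1],
    [0.0015,0.0024,0.171,0,-1],
    [0.0015,0.0024,0.171,0,-1],
    [0.0015,0.0024,0.171,0,-1],
    [0.0015,0.0024,0.171,0,-1],
    [0.0015,0.0024,0.171,0,-1],
    [0.0015,0.0024,0.171,0,-1],
    [0.0015,0.0024,0.171,0,-1],
    [0.0015,0.0024,0.171,0,-1],
    [0.0015,0.0024,0.171,0,-1]
  ],
  "newtons": 60
}}

```text
time_s: 2.85
tcp_pos: [0.5063, -0.411, 0.03]
orientation: [[0.076, 0.997, 0.001], [0.997, -0.076, -0.0], [-0.0, 0.001, -1.0]]
contact_force: [-1.2, 1.1, 6.3]
width: 0.0254
```

Call:
{"name": "move_arm", "arguments": {
  "plan": [
    [0,0,-0.03,0,-1],
    [0,0,-0.07,0,-1],
    [0,0,-0.11,0,-1],
    [0.03,0.01,-0.15,4,-1],
    [0.07,0.02,-0.17,10,-1],
    [0.11,0.035,-0.17,17,-1],
    [0.15,0.048,-0.17,24,-1],
    [0.18,0.057,-0.17,29,-1],
    [0.188,0.06,-0.17,30,-1],
    [0.188,0.06,-0.17,30,-1],
    [0.188,0.06,-0.17,30,-1],
    [0.188,0.06,-0.17,30,-1]
  ]
}}

```text
time_s: 4.05
tcp_pos: [0.5801, -0.229, 0.1999]
orientation: [[0.565, 0.825, 0.0], [0.825, -0.565, -0.0], [0.0, 0.0, -1.0]]
contact_force: [0.8, -0.1, -0.6]
width: 0.0248
```

```bash
python3 - <<'E'
from h import *
im=eyes.camera("wrist")[:,:,::-1].copy(); cv2.imwrite("pics/w2.png",im); s=arm.read_state(); print(s["time_s"],s["tcp_pos"],s["orientation"],s["width"])
E
```

```text
4.1 [ 0.5801 -0.229   0.1999] [[ 0.5653  0.8249  0.0004]
 [ 0.8249 -0.5653 -0.0002]
 [ 0.0001  0.0004 -1.    ]] 0.025493403064502977
```

View pics/w2.png

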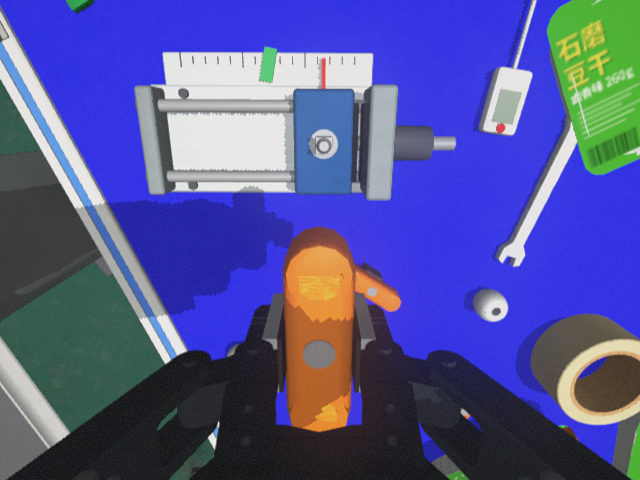

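The jig is square to the image. The shaft tip is at about (323,145), the pointer at (323,72), the band at (268,65) and the held handle's dot at (319,354).

```bash
python3 - <<'E'
from h import *
im=cv2.imread("pics/w2.png"); w=cam("wrist"); t=cam("top"); R=arm.read_state()["orientation"]; p0=arm.read_state()["tcp_pos"]
T=lambda p:R.T@(p-p0)
hd=cast(w,(319,354),.222); print("handle in tool",T(hd))
for nm,lo,hi,z,bx in(("jaw",(100,100,30),(114,255,190),.046,(280,80,80,130)),("band",(45,80,60),(85,255,255),.0135,(250,40,40,50)),("ptr",(0,120,90),(6,255,255),.0195,(310,50,30,45)),("pad2",(172,120,90),(179,255,255),.0195,(310,50,30,45))):
    x,y,a,b=bx
    for k in blobs(im[y:y+b,x:x+a],lo,hi,20):
        k=k+[x,y]; r=cv2.minAreaRect(k); q=np.array([cast(w,p,z) for p in cv2.boxPoints(r)])
        print(nm,np.round(r[0],1),np.round(r[1],1),round(r[2],2),"world",cast(w,r[0],z),"tool",T(cast(w,r[0],z)),[(round(np.linalg.norm(d),4),round(np.degrees(np.arctan2(d[1],d[0])),2)) for d in(q[1]-q[0],q[2]-q[1])])
for e in (((164,52.5),(373,53.5)),((160,193),(365,197))):
    a,b=[cast(w,p,.012) for p in e]; print("edge",np.degrees(np.arctan2(*(b-a)[1::-1])))
sh=cast(w,(323,145),.07); print("shaft",sh,T(sh)); print(tri((t,(365.8,218.3)),(w,(323,145))))
cv2.imwrite("pics/w2c.png",cv2.resize(im[45:205,255:405],None,fx=3.7,fy=3.7,interpolation=cv2.INTER_CUBIC))
E
```

```text
handle in tool [ 0.0005  0.0001 -0.0221]
jaw [323.5 141. ] [104.  59.] 90.0 world [ 0.6207 -0.1766  0.046 ] tool [0.0662 0.0038 0.1539] [(np.float64(0.0436), np.float64(-34.44)), (np.float64(0.0777), np.float64(-122.73))]
band [267.7  64.3] [12.8 33.6] 9.09 world [ 0.6166 -0.1035  0.0135] tool [ 0.1241 -0.0409  0.1864] [(np.float64(0.0248), np.float64(42.84)), (np.float64(0.0101), np.float64(-42.65))]
pad2 [323.   67.5] [17.  2.] 90.0 world [ 0.6515 -0.1313  0.0195] tool [0.121  0.0036 0.1804] [(np.float64(0.0016), np.float64(-34.43)), (np.float64(0.0123), np.float64(-124.17))]
edge -34.679826174970735
edge -35.581507864229444
shaft [ 0.6194 -0.1774  0.07  ] [0.0648 0.0032 0.1299]
(array([ 0.6186, -0.1803,  0.0405]), [np.float64(0.001087940603174447), np.float64(0.0010879406031744168)])
```

View pics/w2c.png

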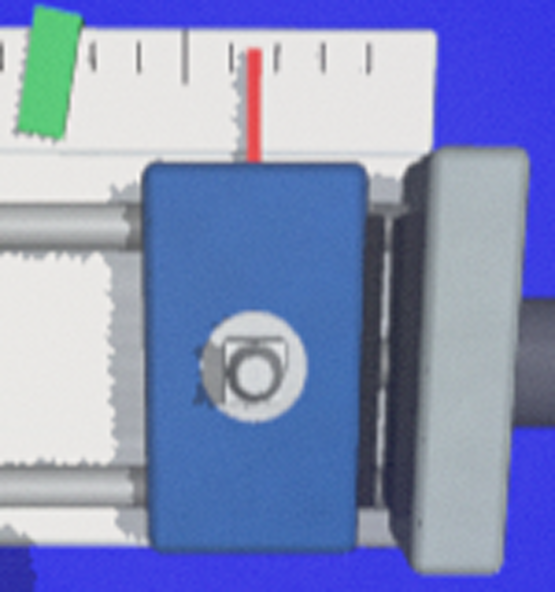

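Call:
{"name": "move_arm", "arguments": {
  "plan": [
    [0.03,0.0018,0.02,0,-1],
    [0.055,0.003,0.05,0,-1],
    [0.064,0.0035,0.075,0,-1],
    [0.064,0.0035,0.09,0,-1],
    [0.064,0.0035,0.094,0,-1],
    [0.064,0.0035,0.094,0,-1],
    [0.064,0.0035,0.094,0,-1]
  ]
}}

```text
time_s: 4.8
tcp_pos: [0.6194, -0.179, 0.1069]
orientation: [[0.566, 0.824, 0.002], [0.824, -0.566, -0.001], [0.0, 0.002, -1.0]]
contact_force: [1.0, -0.8, -1.0]
width: 0.0252
```

```bash
python3 - <<'E'
from h import *
s=arm.read_state(); print(s["time_s"],s["tcp_pos"],s["contact_force"])
a=eyes.camera("wrist")[:,:,::-1]; b=eyes.camera("scene")[:,:,::-1]; 
x,y=proj(cam("scene"),(.617,-.178,.075)).astype(int); print(x,y)
c=cv2.resize(b[y-45:y+45,x-40:x+40],(400,450),interpolation=cv2.INTER_CUBIC)
cv2.imwrite("pics/w3.png",np.hstack([cv2.resize(a[60:420,160:480],(400,450)),c]))
E
```

```text
4.8 [ 0.6194 -0.179   0.1069] [ 1.0082 -0.7551 -1.0374]
367 253
```

View pics/w3.png

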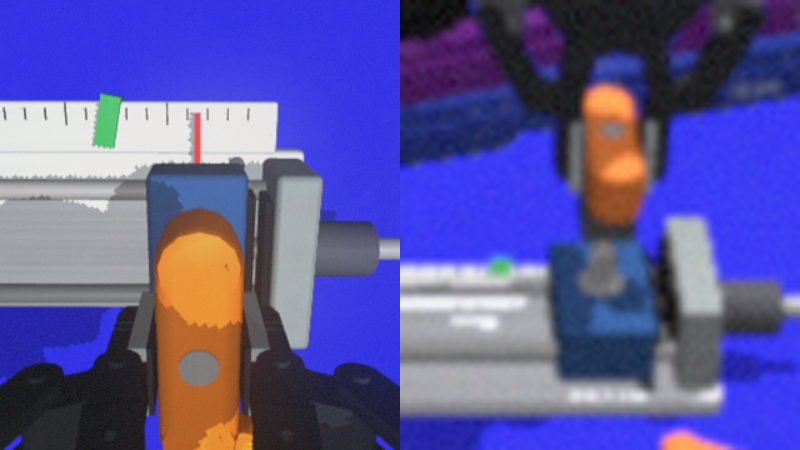

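The handle sits over the shaft to within about 1–2 mm in both views. I'll descend gently.

Call:
{"name": "move_arm", "arguments": {
  "plan": [
    [0,0,0.004,0,-1],
    [0,0,0.007,0,-1],
    [0,0,0.009,0,-1],
    [0,0,0.011,0,-1],
    [0,0,0.013,0,-1],
    [0,0,0.015,0,-1],
    [0,0,0.015,0,-1]
  ]
}}

```text
time_s: 5.6
tcp_pos: [0.6194, -0.1788, 0.0917]
orientation: [[0.566, 0.825, 0.001], [0.825, -0.566, -0.001], [0.0, 0.002, -1.0]]
contact_force: [-0.1, 0.5, -0.6]
width: 0.0252
```

Call:
{"name": "move_arm", "arguments": {
  "plan": [
    [0,0,0.003,0,-1],
    [0,0,0.006,0,-1],
    [0,0,0.009,0,-1],
    [0,0,0.012,0,-1],
    [0,0,0.014,0,-1],
    [0,0,0.0155,0,-1],
    [0,0,0.0165,0,-1],
    [0,0,0.0165,0,-1]
  ]
}}

```text
time_s: 6.4
tcp_pos: [0.6194, -0.1788, 0.0759]
orientation: [[0.566, 0.825, 0.002], [0.825, -0.566, -0.001], [0.0, 0.002, -1.0]]
contact_force: [-3.2, 1.2, 8.7]
width: 0.0253
```

The hub landed where expected, at TCP z 0.076 with 8.7 N upward. I'll hold with a slight press, then pull along -y of the tool.

Call:
{"name": "move_arm", "arguments": {
  "plan": [
    [0,0,0.0012,0,-1],
    [0,0,0.0012,0,-1],
    [0,0,0.0012,0,-1],
    [0,-0.003,0.0012,0,-1],
    [0,-0.007,0.0012,0,-1],
    [0,-0.012,0.0012,0,-1],
    [0,-0.017,0.0012,0,-1],
    [0,-0.022,0.0012,0,-1],
    [0,-0.027,0.0012,0,-1],
    [0,-0.032,0.0012,0,-1],
    [0,-0.036,0.0012,0,-1],
    [0,-0.039,0.0012,0,-1],
    [0,-0.04,0.0012,0,-1],
    [0,-0.04,0.0012,0,-1]
  ],
  "newtons": 80
}}

```text
time_s: 7.8
tcp_pos: [0.588, -0.157, 0.076]
orientation: [[0.566, 0.825, 0.006], [0.825, -0.566, -0.003], [0.001, 0.006, -1.0]]
contact_force: [5.2, -1.8, 6.9]
width: 0.0253
```

```bash
python3 - <<'E'
from h import *
w=cam("wrist"); s=arm.read_state(); im=eyes.camera("wrist")[:,:,::-1].copy(); t=eyes.camera("top")[:,:,::-1]
print(s["time_s"],s["tcp_pos"],s["contact_force"])
cv2.imwrite("pics/w4.png",np.hstack([im[100:400,120:460],cv2.resize(t[170:290,295:415],(300,300),interpolation=cv2.INTER_CUBIC)]))
R=s["orientation"];p0=s["tcp_pos"]
for nm,lo,hi,z in(("band",(45,80,60),(85,255,255),.0135),("ptr",(172,120,90),(179,255,255),.0195),("ptr",(0,120,90),(3,255,255),.0195)):
    for k in blobs(im[:330],lo,hi,20)[:2]:
        r=cv2.minAreaRect(k); print(nm,np.round(r[0],1),np.round(r[1],1),"tool",R.T@(cast(w,r[0],z)-p0))
E
```

```text
7.8 [ 0.588 -0.157  0.076] [ 5.1858 -1.8341  6.9373]
band [ 7.6 52.2] [68.2 37.4] tool [ 0.1134 -0.1518  0.0617]
band [305.6 162.6] [18.8 47.6] tool [ 0.0601 -0.007   0.0625]
ptr [320.5 164.5] [17.  5.] tool [0.0598 0.001  0.0566]
ptr [320. 185.] [ 4. 30.] tool [0.0491 0.0008 0.0566]
ptr [637. 248.] [8. 4.] tool [0.0131 0.1798 0.0577]
```

View pics/w4.png

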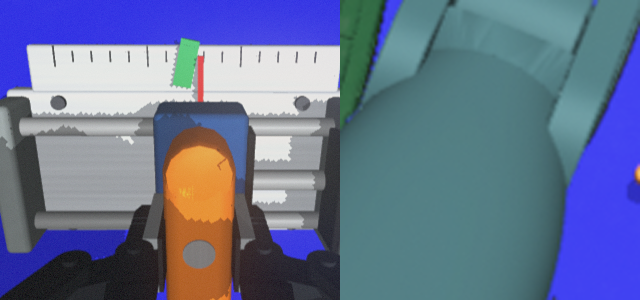

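The jaw follows the handle: pointer at image x 320, band at 306, so about 8 mm to go.

Call:
{"name": "move_arm", "arguments": {
  "plan": [
    [0,-0.003,0.001,0,-1],
    [0,-0.006,0.001,0,-1],
    [0,-0.008,0.001,0,-1],
    [0,-0.0092,0.001,0,-1],
    [0,-0.0092,0.001,0,-1],
    [0,-0.0092,0.001,0,-1],
    [0,-0.0092,0.001,0,-1]
  ]
}}

```text
time_s: 8.6
tcp_pos: [0.582, -0.1528, 0.0761]
orientation: [[0.566, 0.824, 0.009], [0.824, -0.566, -0.005], [0.001, 0.01, -1.0]]
contact_force: [3.2, -4.4, 5.6]
width: 0.0247
```

```bash
python3 - <<'E'
from h import *
w=cam("wrist"); s=arm.read_state(); im=eyes.camera("wrist")[:,:,::-1].copy(); t=eyes.camera("scene")[:,:,::-1]
print(s["time_s"],s["tcp_pos"],s["contact_force"],s["joint_velocities"])
x,y=proj(cam("scene"),(.58,-.15,.06)).astype(int)
cv2.imwrite("pics/w5.png",np.hstack([im[100:400,150:490],cv2.resize(t[y-40:y+40,x-45:x+45],(338,300),interpolation=cv2.INTER_CUBIC)]))
R=s["orientation"];p0=s["tcp_pos"]; 
for nm,lo,hi,z in(("band",(45,80,60),(85,255,255),.0135),("ptr",(172,120,90),(179,255,255),.0195),("ptr",(0,120,90),(3,255,255),.0195)):
    for k in blobs(im[100:330,200:440],lo,hi,15)[:2]:
        r=cv2.minAreaRect(k+[200,100]); print(nm,np.round(r[0],1),np.round(r[1],1),"tool",R.T@(cast(w,r[0],z)-p0))
E
```

```text
8.6 [ 0.582  -0.1528  0.0761] [ 3.2475 -4.4059  5.557 ] [ 0.0011  0.0009  0.0016 -0.0003  0.0004 -0.0004]
band [318.9 162.8] [18.6 47.5] tool [0.06   0.0002 0.0626]
ptr [320.  168.5] [23.  4.] tool [0.0578 0.0007 0.0566]
ptr [320. 181.] [38.  4.] tool [0.0512 0.0008 0.0566]
```

View pics/w5.png

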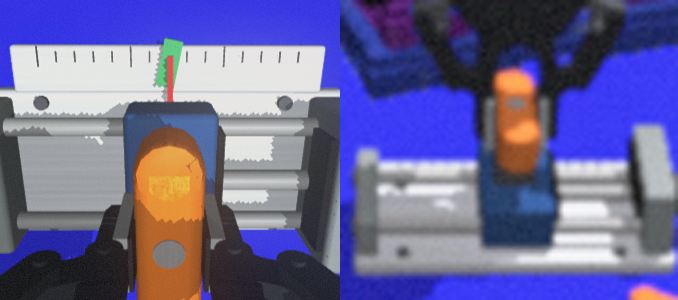

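The pointer stands on the band, 0.6 mm from its middle. The handle's dot sits at the same pixel as when first gripped, so it hasn't slipped. I'll let it settle on the held target, recheck and hand in.

```bash
python3 - <<'E'
from h import *
for _ in range(8): eyes.camera("wrist")
s=arm.read_state(); print(s["time_s"],s["tcp_pos"],s["contact_force"],s["width"]); print(arm.hand_in())
E
```

```text
9.1 [ 0.582  -0.1528  0.076 ] [ 3.5231 -3.3747  5.0227] 0.02486606108168935
the job is handed in; nothing more can be done
None
```

I pushed the largest orange handle fully down onto the square shaft while the jaw was still shut. I then pulled the jaw about 45 mm open and handed in at 9.1 s, still gripping the handle; the hand-in gives no verdict.

- **Pointer:** it measured about 0.6 mm from the middle of the green band, against the 6 mm allowed.
- **Seating:** the hub met the jaw top at the height I expected (TCP z 0.076 m, 8.7 N upward). The handle had not shifted in the grip, and the tool was tilted about 0.01 rad.
- **Holding:** I set the grip to 80 N and the finger opening read 25 mm. The tool stayed still for 0.5 s before I handed in.
- **Bystanders:** I touched none of them that I know of, but I did not measure them again at the end.
- **Disagreements:** the top and wrist cameras differed by 2–6 mm on positions. I used the wrist camera's relative measurements, and the fit confirmed them. The final scene picture was too coarse to show the hub clearly, so the seating check rests on height, force and the lack of slip. The top camera's view of the clamp was blocked by the arm at that point.

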